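# Empty the grinding-ball dispenser into a beaker

### The job

Stand the empty open beaker upright on the worktop close under the front end of the dispenser's chute, so that the chute's lip just overhangs its rear rim. Then draw the slide gate all the way out to its end stop so that all four grinding balls roll down into the beaker, and finally push the gate fully home again. Leave the beaker with the balls standing there, spill no ball, and leave the other things alone.

Things in the scene. Friction and masses are not known exactly. Their poses are not given: they have to be found in the camera images.
- dispenser: Ball dispenser, fixed to the worktop: grey base plate (6 mm thick, 90 wide, at x = 45 to 153 mm), above it a steel chute (20 mm inside, 26 outside) that falls at 8 degrees to its open front end, hopper over its rear (x = 57 to 143 mm, 85 wide, top at z = 140 mm). Origin: on the worktop under the chute's middle line, 18 mm in front of its lip. +x back to the hopper, +y to the gate's grip side, z up.
- beaker_spot (a point): Point on the worktop (the dispenser's origin, same axes), where the middle of the beaker's foot should stand. The chute's lip then overhangs the beaker's rear by 8 mm.
- chute_lip (a point): Middle of the chute floor at its open front end, 76 mm above the worktop (underside 73 mm), 18 mm along +x from beaker_spot. The chute's side walls reach z = 92 mm at this end, 108 mm farther back; a small stop bridge over the gate slot, outside the +y wall (x = 31 to 48, y = 13 to 20 mm), reaches z = 118 mm.
- gate (a joint): Slide gate: a 4 mm steel plate that stands across the chute 25 mm behind the lip. 0 = fully home (shut; it may start up to 4 mm open), 0.036 = drawn fully out along the dispenser's +y, against the end stop. Slides stiffly with about 2.5 N and stays where it is left; the balls pass only once it is more than about 31 mm out.
- gate_grip (a point): Point to hold on the gate's upright black grip, which moves with the gate, 113 mm above the worktop: 14 mm (x) by 12 mm (y, the drawing direction), leaning 8 degrees; the grip ends 17 mm above this point and 33 mm below. A flat bar at its foot (4 mm wide, top 25 mm below this point) joins it to the gate; otherwise free air round it. Shut, it stands 40 mm clear of the stop bridge.
- beaker_mid (a point): Middle (34 mm above its foot, on its axis) of the clear open beaker: 52 mm outside diameter at the rim, slightly narrower at the foot (48 mm), 68 mm high, inside about 43 mm wide. Loose, 45 to 77 g. z up along its axis. Starts in one of three places among the two lidded cups.
- ball_1_center (a point): Centre of a white ceramic grinding ball, 16 mm diameter, 13 g; number 1 in the row of four that waits in the chute behind the gate.
- ball_2_center (a point): Centre of a white ceramic grinding ball, 16 mm diameter, 13 g; number 2 in the row of four that waits in the chute behind the gate.
- ball_3_center (a point): Centre of a white ceramic grinding ball, 16 mm diameter, 13 g; number 3 in the row of four that waits in the chute behind the gate.
- ball_4_center (a point): Centre of a white ceramic grinding ball, 16 mm diameter, 13 g; number 4 in the row of four that waits in the chute behind the gate.
- sample_cup_1: Lidded white sample cup (bystander), 66 mm diameter, 68 mm high, loose; origin at the middle of its foot.
- sample_cup_2: Second lidded white sample cup (bystander), 66 mm diameter, 68 mm high, loose; origin at the middle of its foot.
- calculator: Pocket calculator (bystander) lying flat, 116 x 68 x 12 mm, loose; origin at the middle of its underside.
Things that resemble listed ones, but are neither listed nor needed, are in the scene too. What is shaped like the part that bears beaker_mid but green or turquoise is not meant.

How it is judged:
By the outcome, as a careful person would: the job done as asked, in the order asked, and still so for the second after the job is handed in, with the robot touching nothing.
It also fails if it takes over 61 s, if anything falls off the work surface, if the arm or the gripper's body presses on something with over 40 N, if the wrist force passes 120 N, or if a joint passes its speed limit or range.

### The arm

A 7-joint arm with a two-finger parallel gripper is mounted at the origin on a cart in front of the work surface, level with it; the furniture and walls round the work are solid. World frame = base frame: x ahead of the robot, y to its left, z up, the work surface at z = 0. Lengths are in mm, angles in rad, forces in N, time in s.
With the tool pointing down it reaches from about 400 to 900 mm from the base axis. Payload 5.6 kg.
Tool frame: the origin (TCP) lies midway between the tips of the shut fingers; the grasp point (between the pads) lies 19 mm behind it; z points along the fingers, y is the line along which they close (so a half turn about z gives the same grasp; the last joint's range is limited). The gripper opens to 92 mm and grips with 3 to 60 N. Pads are 20 mm wide; open, the fingers measure 128 mm over their backs; the gripper's body (75 mm by 189 mm) begins 69 mm behind the grasp point.
Start: joints at [1.266, 0.468, -0.012, 1.603, 0.006, 1.071, -0.056], TCP at [168.19, -627.87, 214.592] pointing down, gripper open.
Joint ranges: [-2.53, 2.53], [-0.31, 2.02], [-1.57, 1.55], [0.28, 2.44], [-1.29, 4.43], [0.15, 1.84], [-2.92, 2.92]. Speed limits (rad/s): [2.57, 2.57, 3.14, 3.14, 3.14, 3.14, 3.14].

### API

Orientations are given as a rotation vector (axis times angle).
In Python, from bench import robot gives the robot as it stands.
- The arm moves only by the tool send_rows, never from a script. Its argument "motion" is one flat list of numbers, 5 for each row, row after row: the shift along the world's x, y, z scaled (see below), then the turn about the world's z scaled (see below), then the gripper command: -1 is shut, 1 is fully open, values between are in proportion. In form: [tx, ty, tz, spin, hand, tx, ty, tz, spin, hand, ...]. A call has 1 to 20 rows; each row shifts and turns the commanded pose from where the row before left it; what a row does not reach is not made up. The controller multiplies each number of a shift by 0.03 m and each number of a turn by 0.15 rad. A row lasts 1/8 s, in which the tool goes at most 62.5 mm and 10.7 degrees, less where a joint would pass 70% of its speed; a pose out of reach is approached as far as the arm can. A call with a number of a shift or a turn outside -1 to 1 is refused whole. A call with a gripper value outside its range is refused whole. The fingers move at their own pace and stop on an object; "force" is the grip in N (left out, the last holds). Time passes only in rows, so rows that do not move let the fingers close. It gives the time, the measured TCP pose, the force, the opening and the grip force at its end, in the units of the state.
- robot.read_state(): the state, without advancing time (a new reading comes with each control period).
- robot.get_image(name): name is "side" or "top"; returns a dict with "frame" (480x640x3 uint8, blue, green, red), "vertical_fov" (degrees; the focal length in pixels is half the picture's height over the tangent of half this angle, whatever the lens; pixels are square), "cx", "cy" (the principal point, pixels), "origin" and "attitude" of the camera in the world. Camera axes: x right, y down, z forward; pixel columns grow to the right and rows downward; lengths in mm; the calibration is good to about 2 mm. A picture is of the moment at which its call begins. There is no depth.
- robot.close_job(): hands the job in; it is judged then, once.
The state is a dict: "time_s": time; "qpos": joint angles; "joint_vel": joint speeds; "effort": joint torques, N m; "tcp_pos": TCP position; "ee_rot": TCP orientation; "ft_force": force on the tool from outside, world axes, zero at the start; "wrist_torque": the same for the moment, N m; "opening": finger opening in mm; "gripper_force": force on a finger pad.
Only numpy, scipy, OpenCV 4.12 (cv2) and the standard library are available. Lean on these libraries where they do the work, as an engineer would, in place of code of your own. Each camera call takes 0.05 s, during which the arm holds its last target. There are 200 camera calls.

## Working session

There is one attempt and no reset: what is moved stays moved. The work goes in short steps, Python scripts to look and compute and a tool call to move; the robot and the scene stay as the last step left them, time stands still between calls to the robot, and variables do not carry over. Pictures are saved under pics/ and viewed, at most 10 in all, crops included, and the job is handed in when it is done.

Besides the shell and the picture viewer there is one more tool, called as name(argument=value, ...) on one line, values as JSON. send_rows: Moves the arm, as the interface text tells. Its arguments: {"type":"object","properties":{"motion":{"type":"array"},"force":{"type":"number"}},"required":["motion"]}

```bash
mkdir -p pics; cat > h.py <<'E'
import numpy as np, cv2, pickle
from bench import robot
def snap(name,tag):
    d=robot.get_image(name); cv2.imwrite(f'pics/{tag}.png',d['frame']); pickle.dump(d,open(f'pics/{tag}.pkl','wb')); return d
def load(tag): return pickle.load(open(f'pics/{tag}.pkl','rb'))
def R(d):
    a=np.array(d['attitude'],float)
    if a.shape==(3,3): return a
    return cv2.Rodrigues(a)[0]
def ray(d,u,v):
    f=240/np.tan(np.radians(d['vertical_fov'])/2)
    r=R(d)@np.array([(u-d['cx'])/f,(v-d['cy'])/f,1]); return np.array(d['origin'],float),r/np.linalg.norm(r)
def onz(d,u,v,z):
    o,r=ray(d,u,v); return o+r*(z-o[2])/r[2]
def proj(d,p):
    f=240/np.tan(np.radians(d['vertical_fov'])/2)
    c=R(d).T@(np.array(p,float)-np.array(d['origin'])); return c[:2]/c[2]*f+[d['cx'],d['cy']]
E
python3 - <<'E'
from h import *
for n in('side','top'):
    d=snap(n,n+'0'); print({k:v for k,v in d.items() if k!='frame'})
s=robot.read_state(); print(s)
E
```

```text
{'vertical_fov': 51.111375185204864, 'cx': 318.8230510493408, 'cy': 234.54901712679788, 'origin': array([ 370.42720927, -788.07139758,  624.41104584]), 'attitude': array([-2.17546633,  0.20505344, -0.08064279])}
{'vertical_fov': 54.66463032859139, 'cx': 317.69374796203033, 'cy': 246.00231294219, 'origin': array([444.83005611, -34.97728276, 951.62623373]), 'attitude': array([-2.15914836,  2.1992631 , -0.08321952])}
{'time_s': 0.1, 'qpos': array([ 1.2659988 ,  0.46830362, -0.01160593,  1.60353165,  0.00602616,
        1.07140297, -0.05633637]), 'joint_vel': array([-0.00033686, -0.00012098,  0.00077608, -0.00411898, -0.00013617,
        0.00060988, -0.00029237]), 'effort': array([ 6.00992989e-04, -5.21648312e+01, -1.25246344e-02, -2.44367892e+01,
       -5.67312178e-02,  1.41131543e-02,  6.70878103e-05]), 'tcp_pos': array([ 168.0230865 , -627.3594205 ,  213.72615004]), 'ee_rot': array([-3.11317316e+00, -4.09718667e-01,  5.43237916e-04]), 'ft_force': array([ 0.07187484, -0.3765836 , -0.10738702]), 'wrist_torque': array([-0.0076216 ,  0.02281155, -0.00802766]), 'gripper_force': 0.0, 'opening': 91.96849302615432}
```

View pics/side0.png

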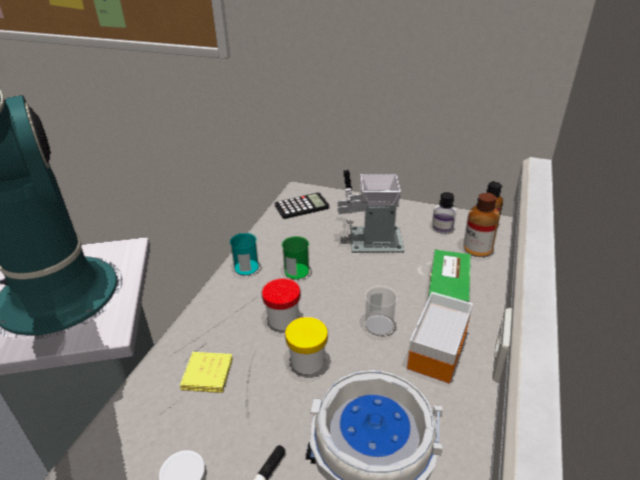

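View pics/top0.png

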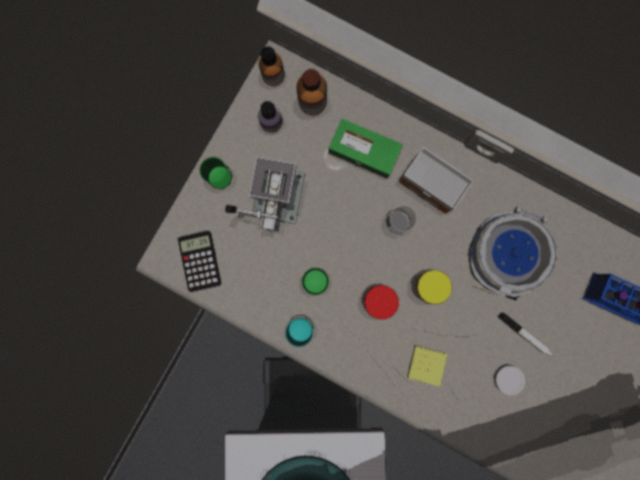

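The side view shows the clear beaker at (380,310), turquoise and green cups at (245,254) and (296,258), and the dispenser at (375,215). In the top view the beaker is at (400,221), the dispenser at (272,195) with its grip at (231,209), and the decoys at (300,331), (315,281) and (217,174). The colourless one between the lidded cups fits the description. I'll confirm it in an enlarged crop.

```bash
python3 - <<'E'
from h import *
a=load('top0')['frame'][145:245,215:315]; b=load('top0')['frame'][190:250,370:430]
c=load('side0')['frame'][280:340,350:410]; e=load('side0')['frame'][160:260,330:415]
r=lambda i,w,h:cv2.resize(i,(w,h),interpolation=cv2.INTER_CUBIC)
cv2.imwrite('pics/crop1.png',np.vstack([np.hstack([r(a,500,500)[:500],np.vstack([r(b,250,250),r(c,250,250)])])]))
cv2.imwrite('pics/crop2.png',r(e,510,600))
E
```

```text
(no output)
```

View pics/crop1.png

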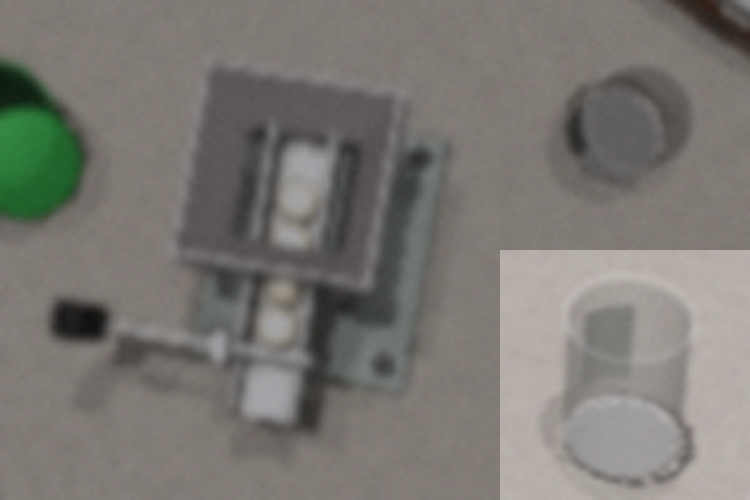

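View pics/crop2.png

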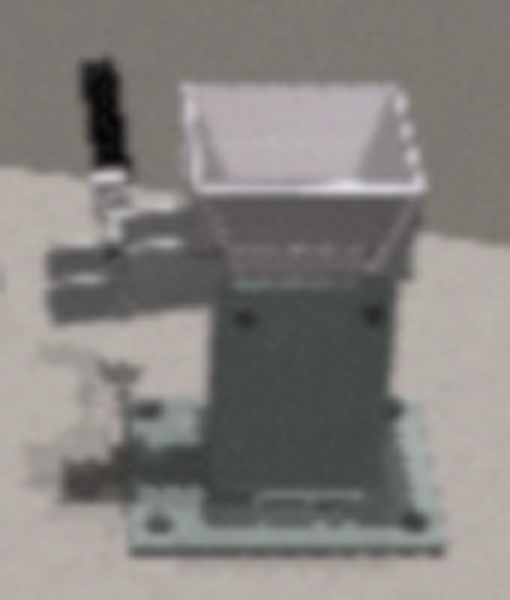

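The crops confirm it: the clear, colourless, open beaker has its foot at top px (400,220.7) and side px (380,325). The dispenser shows its hopper rim, the chute lip at top px (268.5,229) and the black grip at top px (231,209).

```bash
python3 - <<'E'
from h import *
t=load('top0'); s=load('side0')
T=lambda x,y:(215+x/5-.4,145+y/5-.4)
S=lambda x,y:(330+x/6-.4,160+y/6-.4)
H=np.array([onz(t,*T(*c),140) for c in[(210,65),(407,95),(370,288),(180,258)]])
print('hopper',H.round(0)); c=H.mean(0)
ex=(H[0]+H[1]-H[2]-H[3])[:2]; ey=(H[0]+H[3]-H[1]-H[2])[:2]
print('len',np.linalg.norm(ex)/2,np.linalg.norm(ey)/2)
a1=np.arctan2(ex[1],ex[0]); a2=np.arctan2(-ey[0],ey[1]); print('yaw',a1,a2)
p=[onz(t,*T(445,145),6),onz(t,*T(405,390),6)]; v=p[0]-p[1]; a3=np.arctan2(v[1],v[0]);print('plate',np.linalg.norm(v),a3,p)
q=[onz(s,*S(*k),6) for k in[(130,548),(443,545)]];w=q[0]-q[1];print('plate side',np.linalg.norm(w),np.arctan2(w[1],w[0])-np.pi/2,q)
lip=onz(t,*T(268,422),76);print('lip',lip)
print('grip top',onz(t,*T(78,320),130))
for a in(a1,a2,a3):
    u=np.array([np.cos(a),np.sin(a)]);n=np.array([-u[1],u[0]])
    print(a,'spot: hopper',c[:2]-100*u,'lip',lip[:2]-18*u,'plate',(p[1][:2]-45*u+45*n))
print('beaker top',onz(t,400,220.7,2),'side',onz(s,380,324.9,2), 'side rim', onz(s,350+128/4.167,280+68/4.167,68))
# grip triangulated
o1,r1=ray(t,*T(78,320));o2,r2=ray(s,*S(100,65))
A=np.stack([r1,-r2],1);k=np.linalg.lstsq(A,o2-o1,rcond=None)[0];print('grip tri',o1+k[0]*r1,o2+k[1]*r2)
E
```

```text
hopper [[669.  73. 140.]
 [657.   3. 140.]
 [588.  17. 140.]
 [600.  84. 140.]]
len 70.40307357813343 69.62922560385553
yaw -0.18029943371404944 -0.17489863662038066
plate 103.36944965706951 -0.17530959713985636 [array([670.99171371,  -6.23917903,   6.        ]), array([569.20665017,  11.78979656,   6.        ])]
plate side 106.22863701419207 1.3836949907379936 [array([569.49206622,   8.14124728,   6.        ]), array([673.86675297, -11.61851201,   6.        ])]
lip [548.74179972  60.51186641  76.        ]
grip top [580.29897078 122.21864765 130.        ]
-0.18029943371404944 spot: hopper [530.37438377  62.18019433] lip [531.03357898  63.73970132] plate [533.00568557  64.12993568]
-0.17489863662038066 spot: hopper [530.27896969  61.64861035] lip [531.01640444  63.6440162 ] plate [532.72353644  63.93365922]
-0.17530959713985636 spot: hopper [530.28612906  61.68907797] lip [531.01769313  63.65130037] plate [532.74496859  63.94864794]
beaker top [ 569.63884922 -203.04033822    2.        ] side [ 570.73329357 -201.13028312    2.        ] side rim [ 568.397733   -201.25701827   68.        ]
grip tri [580.33253833 122.25759889 129.79641098] [583.17667668 121.7997087  130.17774479]
```

```bash
python3 - <<'E'
from h import *
t=load('top0'); s=load('side0')
for n,u,v,z in[('green near',315,281,68),('turq',300,331,68),('greenback foot',220,178,0),('greenback top',212,168,68),('red',382,302,68),('yellow',435,287,68),('box corner L',402,180,40),('box corner bottom',445,211,40),('box bottom corner lower',437,212,0),('calc R top',208,232,12),('calc',200,262,12),('greenbook low',390,176,20)]:
    p=onz(t,u,v,z);print(n,p.round(),'side px',proj(s,p).round())
print(proj(t,[531.5,62.5,0]),proj(s,[531.5,62.5,0]))
E
```

```text
green near [449. -26.  68.] side px [294. 243.]
turq [355.   3.  68.] side px [243. 240.]
greenback foot [666. 168.   0.] side px [376. 207.]
greenback top [671. 169.  68.] side px [379. 181.]
red [ 407. -152.   68.] side px [279. 290.]
yellow [ 433. -253.   68.] side px [304. 331.]
box corner L [ 646. -203.   40.] side px [425. 303.]
box corner bottom [ 582. -286.   40.] side px [404. 345.]
box bottom corner lower [ 587. -280.    0.] side px [403. 360.]
calc R top [552. 190.  12.] side px [326. 204.]
calc [492. 206.  12.] side px [299. 203.]
greenbook low [ 659. -182.   20.] side px [427. 303.]
[271.38425644 241.62237112] [327.92069455 240.27194616]
```

send_rows(motion=[0.7, 0.74, 0, -0.06, 0.52, 0.7, 0.74, 0, -0.06, 0.52, 0.7, 0.74, 0, -0.06, 0.52, 0.7, 0.74, 0, -0.06, 0.52, 0.7, 0.74, 0, -0.06, 0.52, 0.7, 0.74, 0, -0.06, 0.52, 0.7, 0.74, 0, -0.06, 0.52, 0.7, 0.74, 0, -0.06, 0.52, 0.7, 0.74, 0, -0.06, 0.52, 0.7, 0.74, 0, -0.06, 0.52, 0.7, 0.74, 0, -0.06, 0.52, 0.7, 0.74, 0, -0.06, 0.52, 0.7, 0.74, 0, -0.06, 0.52, 0.7, 0.74, 0, -0.06, 0.52, 0.7, 0.74, 0, -0.06, 0.52, 0.7, 0.74, 0, -0.06, 0.52, 0.7, 0.74, 0, -0.06, 0.52, 0.7, 0.74, 0, -0.06, 0.52, 0.7, 0.74, 0, -0.06, 0.52, 0, 0, 0, 0, 0.52], force=10)

```text
time_s: 2.6
tcp_pos: [568.3, -203.3, 214.1]
ee_rot: [-3.137, -0.15, 0.0]
ft_force: [-0.4, -0.6, -0.1]
opening: 69.8
gripper_force: 0.0
```

send_rows(motion=[0.03, 0.02, -0.73, 0, 0.52, 0.03, 0.02, -0.73, 0, 0.52, 0, 0, -0.73, 0, 0.52, 0, 0, -0.73, 0, 0.52, 0, 0, -0.73, 0, 0.52, 0, 0, -0.73, 0, 0.52, 0, 0, -0.73, 0, 0.52, 0, 0, -0.73, 0, 0.52, 0, 0, 0, 0, 0.52, 0, 0, 0, 0, 0.0, 0, 0, 0, 0, -0.2, 0, 0, 0, 0, -0.2, 0, 0, 0, 0, -0.2, 0, 0, 0, 0, -0.2], force=10)

```text
time_s: 4.35
tcp_pos: [569.7, -205.0, 40.3]
ee_rot: [3.138, 0.143, 0.002]
ft_force: [-0.3, 1.1, 5.6]
opening: 51.5
gripper_force: 10.0
```

```bash
python3 - <<'E'
from h import *
d=snap('side','side1'); cv2.imwrite('pics/s1c.png',cv2.resize(d['frame'][180:400,240:500],(780,660))[:600])
E
```

```text
(no output)
```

View pics/s1c.png

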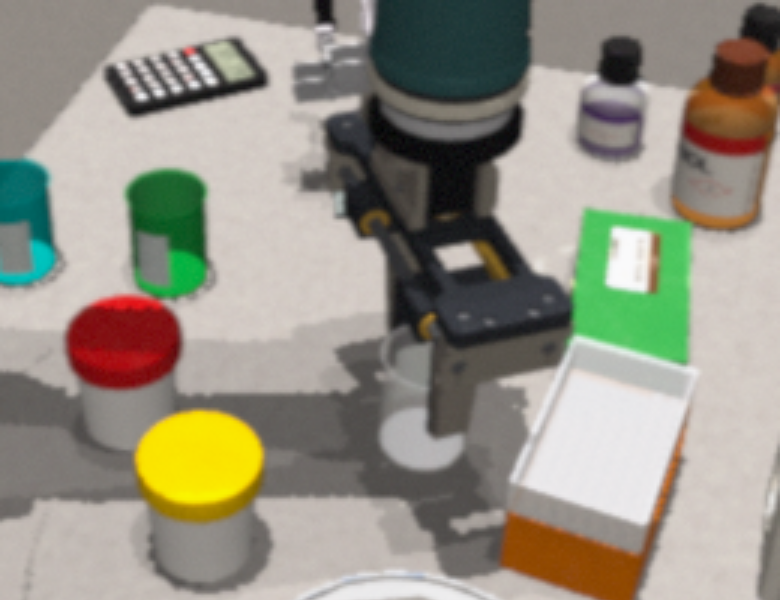

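The fingers hold the beaker with its foot still at px (381,326), and the neighbours are untouched. Next I lift and carry it to a point in front of the spot.

send_rows(motion=[0, 0, 0.3, 0, -0.2, 0, 0, 0.6, 0, -0.2, 0, 0, 0.6, 0, -0.2, 0, 0, 0.8, 0, -0.2, 0, 0, 0.8, 0, -0.2, 0, 0, 0.5, 0, -0.2, -0.1, 0.3, 0, 0, -0.2, -0.2, 0.7, 0, 0, -0.2, -0.2, 0.7, 0, 0, -0.2, -0.25, 0.8, 0, 0, -0.2, -0.25, 0.8, 0, 0, -0.2, -0.25, 0.8, 0, 0, -0.2, -0.25, 0.8, 0, 0, -0.2, -0.25, 0.8, 0, 0, -0.2, -0.25, 0.8, 0, 0, -0.2, -0.25, 0.8, 0, 0, -0.2, -0.25, 0.8, 0, 0, -0.2, -0.2, 0.7, 0, 0, -0.2, -0.1, 0.3, 0, 0, -0.2, 0, 0, 0, 0, -0.2], force=12)

```text
time_s: 6.9
tcp_pos: [484.3, 68.9, 147.2]
ee_rot: [3.138, 0.146, -0.001]
ft_force: [0.3, 0.5, -0.8]
opening: 51.3
gripper_force: 12.0
```

send_rows(motion=[0, 0, -0.6, 0, -0.2, 0, 0, -0.7, 0, -0.2, 0, 0, -0.7, 0, -0.2, 0, 0, -0.7, 0, -0.2, 0, 0, -0.5, 0, -0.2, 0, 0, -0.27, 0, -0.2, 0, 0, 0, 0, -0.2])

```text
time_s: 7.78
tcp_pos: [484.9, 67.9, 43.0]
ee_rot: [3.138, 0.142, -0.001]
ft_force: [0.2, -0.0, -0.5]
opening: 51.4
gripper_force: 12.0
```

```bash
python3 - <<'E'
from h import *
print(robot.read_state()['tcp_pos'])
d=snap('top','top2'); s=snap('side','side2')
a=cv2.resize(d['frame'][140:290,195:345],(400,400),interpolation=cv2.INTER_CUBIC);b=cv2.resize(s['frame'][160:310,250:400],(400,400),interpolation=cv2.INTER_CUBIC)
cv2.imwrite('pics/c2.png',np.hstack([a,b]))
E
```

```text
[484.88542688  67.94942016  43.00738975]
```

View pics/c2.png

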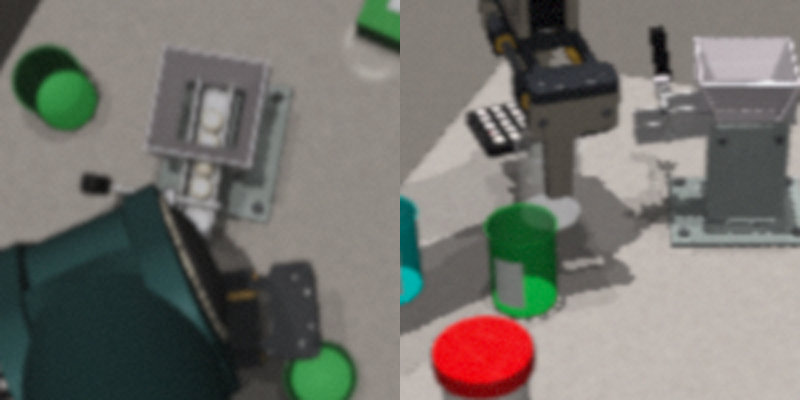

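The beaker hangs just above the table at side px (308,239), in front of the dispenser, and the green decoy has not been touched.

```bash
python3 - <<'E'
from h import *
s=load('side2')
print(proj(s,[485,68,3]),onz(s,308.1,238.7,4), proj(s,[485+24,68,3]))
# right edge foot
print(onz(s,250+179/2.667,160+210/2.667,4))
E
```

```text
[305.87243208 240.23959596] [490.33201098  71.18971596   4.        ] [317.0221315  238.90032559]
[509.07534803  67.15635896   4.        ]
```

send_rows(motion=[0.26, -0.03, 0, 0, -0.2, 0.26, -0.03, 0, 0, -0.2, 0.26, -0.03, 0, 0, -0.2, 0.26, -0.03, 0, 0, -0.2, 0.26, -0.03, 0, 0, -0.2, 0.26, -0.03, 0, 0, -0.2, 0, 0, 0, 0, -0.2, 0, 0, 0, 0, -0.2])

```text
time_s: 8.88
tcp_pos: [531.4, 62.7, 43.2]
ee_rot: [3.138, 0.143, -0.001]
ft_force: [0.4, 0.5, -0.7]
opening: 51.4
gripper_force: 12.0
```

```bash
python3 - <<'E'
from h import *
d=snap('top','top3'); s=snap('side','side3')
a=cv2.resize(d['frame'][160:260,225:325],(400,400),interpolation=cv2.INTER_CUBIC);b=cv2.resize(s['frame'][170:270,290:390],(400,400),interpolation=cv2.INTER_CUBIC)
cv2.imwrite('pics/c3.png',np.hstack([a,b]))
E
```

```text
(no output)
```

View pics/c3.png

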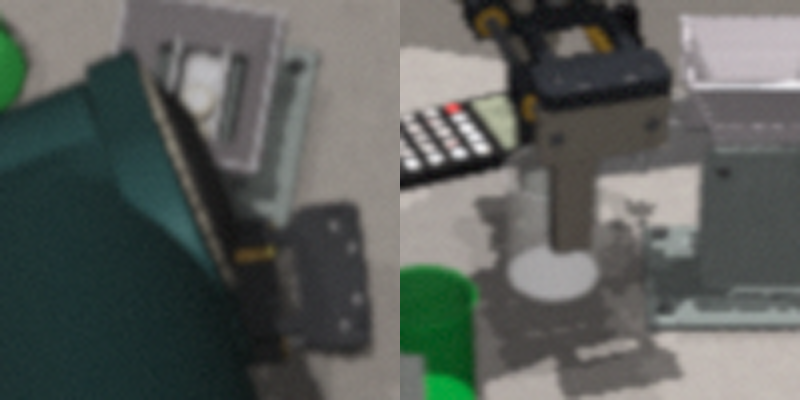

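The foot is at side px (328.5,238), against a predicted 328,240, so the beaker is in place. I lower it 3 mm, release and retreat upward.

send_rows(motion=[0, 0, -0.05, 0, -0.2, 0, 0, -0.05, 0, -0.2, 0, 0, 0, 0, -0.2, 0, 0, 0, 0, 0.0, 0, 0, 0, 0, 0.2, 0, 0, 0, 0, 0.4, 0, 0, 0, 0, 0.4, 0, 0, 0, 0, 0.4, 0, 0, 0.3, 0, 0.4, 0, 0, 0.6, 0, 0.4, 0, 0, 0.8, 0, 0.4, 0, 0, 0.8, 0, 0.4, 0, 0, 0.8, 0, 0.4, 0, 0, 0.8, 0, 0.4, 0, 0, 0.6, 0, 0.4, -0.6, -0.6, 0, 0, 0.4, -0.6, -0.6, 0, 0, 0.4, -0.8, -0.8, 0, 0, 0.4, -0.8, -0.8, 0, 0, 0.4, -0.8, -0.8, 0, 0, 0.4])

```text
time_s: 11.48
tcp_pos: [423.0, -45.9, 181.9]
ee_rot: [3.138, 0.143, 0.001]
ft_force: [-0.1, 0.1, 0.2]
opening: 64.2
gripper_force: 0.0
```

```bash
python3 - <<'E'
from h import *
d=snap('top','top4'); s=snap('side','side4')
a=cv2.resize(d['frame'][160:260,215:315],(400,400),interpolation=cv2.INTER_CUBIC);b=cv2.resize(s['frame'][160:260,310:410],(400,400),interpolation=cv2.INTER_CUBIC)
cv2.imwrite('pics/c4.png',np.hstack([a,b]))
E
```

```text
(no output)
```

View pics/c4.png

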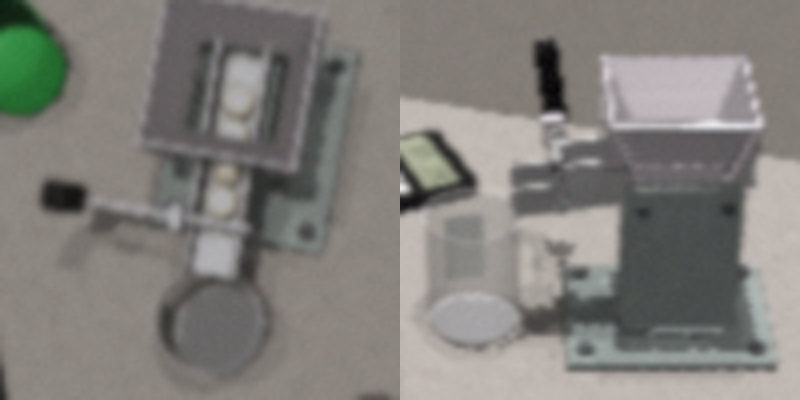

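The beaker stands at top px (268,240) with the lip's front edge at (268,229). I'll compare the overhang numerically.

```bash
python3 - <<'E'
from h import *
d=load('top4'); s=load('side4')
print('foot side',onz(s,310+475/4-.4,160+319/4-.4,3))
print('lip',onz(d,268.4,229.1,76))
g=cv2.cvtColor(d['frame'],cv2.COLOR_BGR2HSV)
for c in[(160,325),(268,325),(214,379)]: print(c,onz(d,215+c[0]/4-.4,160+c[1]/4-.4,68))
f=d['frame'].mean(2); print(f[215:262,268].round().astype(int)); print(f[238,248:290].round().astype(int)); print(f[242,248:290].round().astype(int))
m=(f[190:225,218:242]<50); ys,xs=np.nonzero(m); print('grip',xs.mean()+218,ys.mean()+190,xs.min()+218,xs.max()+218,m.sum())
print(onz(d,xs.mean()+218,ys.mean()+190,130))
E
```

```text
foot side [738.64559163  18.75855251   3.        ]
lip [548.54373981  60.1340409   76.        ]
(160, 325) [527.38618948  87.61284593  68.        ]
(268, 325) [526.42551188  35.99000606  68.        ]
(214, 379) [501.05647531  62.05097187  68.        ]
[141 134 129 148 162 171 174 177 177 178 176 175 166 134  95  78  92 104
 106 104 103 105 103 102 104 102 102 103 103 102 101 103 102 104 104 102
 105 109 114 115 117 118 121 129 134 135 136]
[134 136 138 135 137 130 105  78  60  60  77 100 116 112 107 104 103 102
 104 104 102 105 103 102 102 103 104 103 103 104 106 112 104  90  93 106
 118 122 131 131 133 132]
[132 134 133 135 136 129 103  75  60  68  91 113 116 105 105 105 103 104
 104 102 103 104 106 102 104 104 105 103 104 103 110 110 102  91  93 110
 120 124 124 128 129 131]
grip 230.34 208.76 226 235 50
[580.00540432 121.96916237 130.        ]
```

```bash
python3 - <<'E'
from h import *
d=load('top4'); s=load('side4')
print(onz(d,269.3,241,3), onz(s,328.3,239.3,3), 'bottom foot',onz(d,268,252,3),'rim bottom',onz(d,268,257.5,68),onz(d,268,254.5,68))
f=s['frame'].mean(2); print(f[239,310:350].round().astype(int)); print(f[225:255,328].round().astype(int))
E
```

```text
[532.58844719  66.45733443   3.        ] [532.19045125  61.7094001    3.        ] bottom foot [510.01777516  69.34619205   3.        ] rim bottom [495.04568868  62.30037077  68.        ] [500.77346014  62.24451968  68.        ]
[184 181 175 165 161 161 165 164 162 162 159 162 162 163 165 164 166 166
 163 163 166 166 167 165 163 162 163 162 162 147 112  85  74  77  75  73
  71  72  69  70]
[135 134 133 137 146 153 153 156 175 182 172 166 166 166 163 164 165 166
 165 161 147 128 142 165 176 181 184 182 185 186]
```

send_rows(motion=[0.53, 0.56, 0, -0.177, -0.43, 0.53, 0.56, 0, -0.177, -0.43, 0.53, 0.56, 0, -0.177, -0.43, 0.53, 0.56, 0, -0.177, -0.43, 0.53, 0.56, 0, -0.177, -0.43, 0.53, 0.56, 0, -0.177, -0.43, 0.53, 0.56, 0, -0.177, -0.43, 0.53, 0.56, 0, -0.177, -0.43, 0.53, 0.56, 0, -0.177, -0.43, 0.53, 0.56, 0, -0.177, -0.43, 0, 0, 0, 0, -0.43, 0, 0, 0, 0, -0.43])

```text
time_s: 13.08
tcp_pos: [582.3, 122.5, 181.2]
ee_rot: [3.129, -0.274, -0.001]
ft_force: [-1.2, 0.2, 0.2]
opening: 25.7
gripper_force: 0.0
```

```bash
python3 - <<'E'
from h import *
print(robot.read_state()['tcp_pos'],robot.read_state()['ee_rot'])
s=snap('side','side5')
cv2.imwrite('pics/c5.png',cv2.resize(s['frame'][140:260,300:420],(600,600),interpolation=cv2.INTER_CUBIC))
E
```

```text
[582.30870527 122.4776036  181.24321954] [ 3.12920660e+00 -2.73526918e-01 -1.11865437e-03]
```

View pics/c5.png

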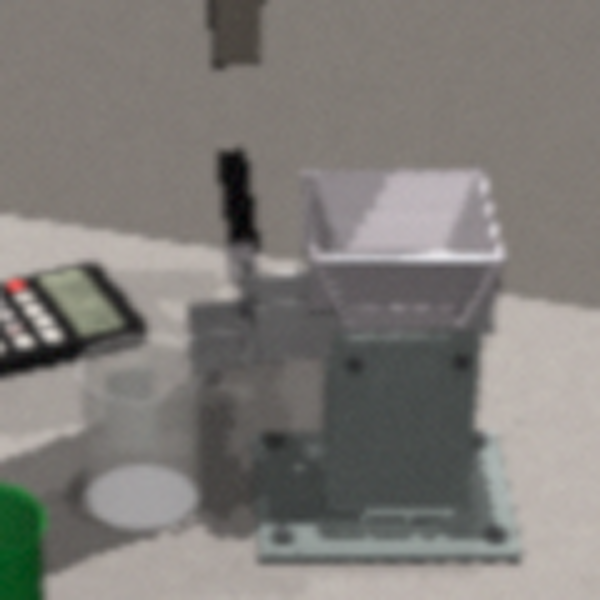

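The fingers, at crop (237,40), hang directly above the black grip at (235,170), and the beaker still stands under the lip. I descend and close.

send_rows(motion=[0, 0, -0.4, 0, -0.43, 0, 0, -0.4, 0, -0.43, 0, 0, -0.4, 0, -0.43, 0, 0, -0.4, 0, -0.43, 0, 0, -0.4, 0, -0.43, 0, 0, -0.4, 0, -0.43, 0, 0, -0.4, 0, -0.43, 0, 0, 0, 0, -0.43, 0, 0, 0, 0, -0.7, 0, 0, 0, 0, -0.9, 0, 0, 0, 0, -0.9, 0, 0, 0, 0, -0.9], force=20)

```text
time_s: 14.62
tcp_pos: [583.1, 123.2, 97.7]
ee_rot: [-3.129, 0.274, -0.001]
ft_force: [0.9, 2.1, -1.0]
opening: 11.9
gripper_force: 20.0
```

send_rows(motion=[0.026, 0.148, 0, 0, -0.9, 0.026, 0.148, 0, 0, -0.9, 0.026, 0.148, 0, 0, -0.9, 0.026, 0.148, 0, 0, -0.9, 0.026, 0.148, 0, 0, -0.9, 0.026, 0.148, 0, 0, -0.9, 0.026, 0.148, 0, 0, -0.9, 0.026, 0.148, 0, 0, -0.9, 0, 0, 0, 0, -0.9])

```text
time_s: 15.75
tcp_pos: [589.7, 157.9, 97.6]
ee_rot: [3.129, -0.275, 0.002]
ft_force: [1.2, -3.4, 5.3]
opening: 12.1
gripper_force: 20.0
```

send_rows(motion=[0.009, 0.05, 0, 0, -0.9, 0.009, 0.05, 0, 0, -0.9, 0, 0, 0, 0, -0.9, 0, 0, 0, 0, -0.9])

```text
time_s: 16.25
tcp_pos: [589.7, 158.0, 97.5]
ee_rot: [3.125, -0.277, -0.001]
ft_force: [-0.3, -9.1, 9.0]
opening: 12.0
gripper_force: 20.0
```

The force rose from 3 to 9 N without further travel, so the gate is against its end stop. I wait, then look.

send_rows(motion=[0, 0, 0, 0, -0.9, 0, 0, 0, 0, -0.9, 0, 0, 0, 0, -0.9, 0, 0, 0, 0, -0.9, 0, 0, 0, 0, -0.9, 0, 0, 0, 0, -0.9, 0, 0, 0, 0, -0.9, 0, 0, 0, 0, -0.9, 0, 0, 0, 0, -0.9, 0, 0, 0, 0, -0.9, 0, 0, 0, 0, -0.9, 0, 0, 0, 0, -0.9])

```text
time_s: 17.75
tcp_pos: [589.7, 158.0, 97.5]
ee_rot: [3.125, -0.277, -0.001]
ft_force: [-0.2, -9.7, 8.6]
opening: 12.2
gripper_force: 20.0
```

```bash
python3 - <<'E'
from h import *
d=snap('top','top6'); s=snap('side','side6')
a=cv2.resize(d['frame'][160:260,215:315],(400,400),interpolation=cv2.INTER_CUBIC);b=cv2.resize(s['frame'][160:260,310:410],(400,400),interpolation=cv2.INTER_CUBIC)
cv2.imwrite('pics/c6.png',np.hstack([a,b]))
E
```

```text
(no output)
```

View pics/c6.png

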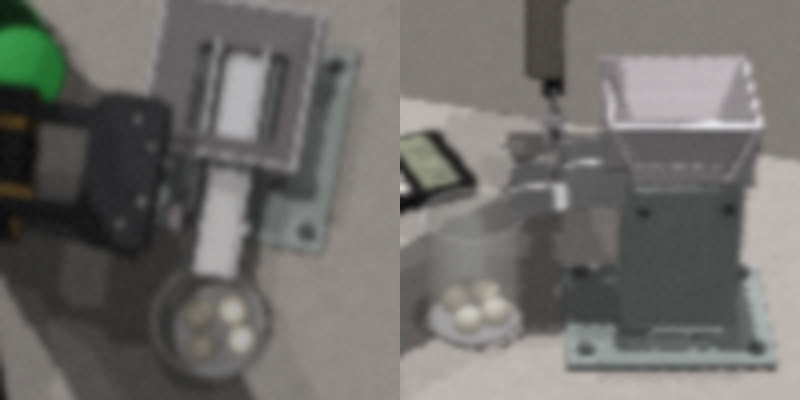

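All four balls lie in the beaker at side px (427,235) and the chute is empty. Now I push the gate home.

send_rows(motion=[-0.026, -0.148, 0, 0, -0.9, -0.026, -0.148, 0, 0, -0.9, -0.026, -0.148, 0, 0, -0.9, -0.026, -0.148, 0, 0, -0.9, -0.026, -0.148, 0, 0, -0.9, -0.026, -0.148, 0, 0, -0.9, -0.026, -0.148, 0, 0, -0.9, -0.026, -0.148, 0, 0, -0.9, -0.017, -0.098, 0, 0, -0.9, 0, 0, 0, 0, -0.9, 0, 0, 0, 0, -0.9])

```text
time_s: 19.23
tcp_pos: [582.8, 122.4, 97.6]
ee_rot: [3.129, -0.275, 0.0]
ft_force: [4.2, 1.4, 5.4]
opening: 11.7
gripper_force: 20.0
```

send_rows(motion=[-0.01, -0.06, 0, 0, -0.9, -0.01, -0.06, 0, 0, -0.9, 0, 0, 0, 0, -0.9, 0, 0, 0, 0, -0.9])

```text
time_s: 19.73
tcp_pos: [582.8, 122.4, 97.7]
ee_rot: [-3.126, 0.271, -0.003]
ft_force: [6.1, 8.2, 2.7]
opening: 12.2
gripper_force: 20.0
```

Hard stop reached, so the gate is home. I take off the load, open and retreat.

send_rows(motion=[0.014, 0.08, 0, 0, -0.9, 0, 0, 0, 0, -0.9, 0, 0, 0, 0, -0.6, 0, 0, 0, 0, -0.43, 0, 0, 0, 0, -0.43, 0, 0, 0, 0, -0.43, 0, 0, 0.4, 0, -0.43, 0, 0, 0.6, 0, -0.43, 0, 0, 0.8, 0, -0.43, 0, 0, 0.8, 0, -0.43, 0, 0, 0.8, 0, -0.43, -0.5, 0, 0.5, 0, -0.43, -0.6, -0.4, 0, 0, -0.43, -0.8, -0.8, 0, 0, -0.43, -0.8, -0.8, 0, 0, -0.43, -0.8, -0.8, 0, 0, -0.43, -0.8, -0.8, 0, 0, -0.43, -0.4, -0.8, 0, 0, -0.43, 0, 0, 0, 0, -0.43])

```text
time_s: 22.1
tcp_pos: [441.5, -11.8, 215.7]
ee_rot: [3.129, -0.279, 0.003]
ft_force: [1.1, 0.6, -0.3]
opening: 26.0
gripper_force: 0.0
```

```bash
python3 - <<'E'
from h import *
d=snap('top','top7'); s=snap('side','side7'); d0=load('top4')
def grip(d):
    f=d['frame'].mean(2); ys,xs=np.nonzero(f[195:225,218:242]<50); return xs.mean()+218,ys.mean()+195,len(xs)
for x in(d0,d): g=grip(x); print(g,onz(x,g[0],g[1],130))
# balls: bright warm blobs in beaker; foot row profile in side view
for x,n in((load('side6'),'6'),(s,'7')):
    f=x['frame'][225:250,312:345].mean(2); ys,xs=np.nonzero(f>175); print(n,len(xs),xs.mean()+312,ys.mean()+225)
    print(x['frame'][239,318:345].mean(1).round().astype(int))
for n,(a,b) in dict(top=(load('top0'),d),side=(load('side0'),s)).items():
    m=(cv2.absdiff(cv2.GaussianBlur(a['frame'],(5,5),0),cv2.GaussianBlur(b['frame'],(5,5),0)).max(2)>45).astype('uint8')
    k,_,st,c=cv2.connectedComponentsWithStats(m); print(n,[(st[i].tolist()) for i in range(1,k) if st[i,4]>15])
E
```

```text
(np.float64(230.34), np.float64(208.76), 50) [580.00540432 121.96916237 130.        ]
(np.float64(232.5), np.float64(209.16666666666666), 48) [579.19840519 118.10811598 130.        ]
6 51 335.0 242.68627450980392
[147 156 158 157 156 158 167 180 186 189 182 168 149 144 148 149 147 141
 135 142 153 141 107  77  70  72  72]
7 161 326.6521739130435 235.65217391304347
[156 158 160 159 157 160 173 184 192 193 187 173 152 145 148 151 150 143
 137 143 154 145 110  85  73  75  75]
top [[272, 187, 6, 4, 18], [396, 208, 18, 20, 105], [385, 213, 9, 19, 93], [227, 236, 149, 157, 13778], [424, 373, 216, 94, 8570], [240, 431, 126, 49, 4338], [366, 452, 20, 28, 428]]
side [[249, 0, 52, 50, 2399], [0, 48, 62, 133, 1758], [257, 52, 41, 6, 83], [254, 57, 48, 119, 3336], [0, 150, 11, 40, 234], [321, 215, 9, 14, 92], [296, 239, 37, 60, 828], [192, 257, 96, 45, 1841], [94, 279, 46, 48, 1295], [365, 293, 17, 27, 265], [386, 306, 10, 30, 109], [31, 313, 36, 18, 473], [30, 325, 78, 34, 1758], [367, 328, 18, 9, 39], [0, 338, 22, 24, 351], [53, 382, 74, 98, 3577]]
```

```bash
python3 -c "
from bench import robot
print(robot.close_job())"
```

```text
the job is handed in; nothing more can be done
None
```

The job is handed in: the beaker stands under the chute lip with all four balls in it, and the gate went out to its end stop and back home, with a hard stop felt at each end. It took about 22 s and nothing else was touched.

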